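Finish tightening a gear case cover crosswise

ROBOT

A 7-joint arm with a two-finger parallel gripper is mounted at the origin on a cart in front of the work surface, level with it; the furniture and walls round the work are solid. World frame = base frame: x ahead of the robot, y to its left, z up, the work surface at z = 0. Lengths are in m, angles in rad, forces in N, time in s.
With the tool pointing down it reaches from about 0.4 to 0.875 m from the base axis. Payload 4.4 kg.
Tool frame: the origin (TCP) lies at the very end of the fingers, on their centre line; the grasp point (between the pads) lies 19 mm behind it; z points along the fingers, y is the direction in which the jaws open and shut (so a half turn about z gives the same grasp; the last joint's range is limited). The gripper opens to 85 mm and grips with 20 to 120 N. Pads are 22 mm wide; open, the fingers measure 114 mm over their backs; the gripper's body (76 mm by 85 mm) begins 54 mm behind the grasp point. The pads swing forward as they close: fully open they stand 13 mm farther back than shut.
Start: joints at [1.168, 0.628, 0.038, 1.517, -0.027, 0.996, -0.02], TCP at [0.215, -0.613, 0.231] pointing down, gripper open.
Joint ranges: [-3.06, 3.06], [-0.37, 2.12], [-1.25, 1.32], [0.18, 2.47], [-1.1, 4.24], [0.23, 1.98], [-2.94, 2.94]. Speed limits (rad/s): [2.57, 2.57, 3.14, 3.14, 3.14, 3.14, 3.14].

INTERFACE

Orientations are given as a 3x3 rotation matrix whose columns are the frame's x, y, z axes.
In Python, from cell import arm gives the robot as it stands. The module is installed in compiled form; this text tells all that it offers.
- The arm moves only by the tool carry_out, never from a script. Its argument "increments" is a list of rows, each an object of numbers: "jaw": the finger opening in cm, from 0 to 8.54; "x", "y", "z": the shift along the tool's x, y, z in cm; "twist": the turn about the tool's z in degrees. A call has 1 to 20 rows; each row is the pose to reach, as a shift and turn from the pose commanded when the call began, along the tool's axes at that moment; what a row does not reach only later rows make up. A row lasts 1/12 s, in which the tool goes at most 41.7 mm and 7.16 degrees, less where a joint would pass 70% of its speed; a pose out of reach is approached as far as the arm can. A call with a gripper value outside its range is refused whole. The fingers move at their own pace and stop on an object; "force" is the grip in N (left out, the last holds). Time passes only in rows, so rows that repeat a pose let the fingers close. It gives the time, the measured TCP pose, the force and the opening at its end, in the units of the state.
- arm.sense(): the state, without advancing time (a new reading comes with each control period).
- arm.capture(name): name is "side" or "top" or "wrist"; returns a dict with "frame" (384x512x3 uint8, red, green, blue), "intrinsics" (3x3 intrinsics, pixels), "eye" and "orientation" of the camera in the world; the wrist camera has in their place "mount" (4x4, takes a point from camera to tool coordinates, whose origin is the TCP and whose axes are the flange's). Camera axes: x right, y up, looking along -z (the intrinsics and any distortion apply to the point x, -y, -z); pixel columns grow to the right and rows downward; lengths in m; the calibration is good to about 2 mm. A picture is of the moment at which its call begins: read the wrist's pose just before it. There is no depth.
- arm.sign_off(): hands the job in, once; it reports no verdict.
Trained networks look in the newest picture that a camera, given by its name, has taken for a name from the list of things; names that differ only in an ending like _2 or _b are one class to them, and where a whole thing is asked for, a point or a joint stands for the part that bears it (a point fixed in the world has none). Each returns a list of dicts, best first, with "conf" (0 to 1); they miss things now and then, are a little off and sometimes report something else, mostly with a low value. They report only what shows in the picture. A call takes as long as a camera call.
- arm.look_for(camera, target): "centre" ([column, row] in pixels, amid what is visible of it).
- arm.outline_of(camera, target): "mask" (384x512 bool, what is visible of it) and "centre" ([column, row] in pixels, amid what is visible of it).
- arm.spot_point(camera, target): "centre" ([column, row] in pixels: a listed point, or the origin of a listed thing).
The state is a dict: "time_s": time; "joint_positions": joint angles; "joint_vel": joint speeds; "effort": joint torques, N m; "ee_pos": TCP position; "orientation": TCP orientation; "wrist_force": force on the tool from outside, world axes, zero at the start; "ft_torque": the same for the moment, N m; "finger_gap": opening from 0.0 (shut) to 1.0 (fully open).
Only numpy, scipy, OpenCV 4.12 (cv2) and the standard library are available. Lean on these libraries where they do the work, as an engineer would, in place of code of your own. Each camera call takes 0.05 s, during which the arm holds its last target. There are 200 camera calls.

TASK

The square cover of the small gear case is being drawn down flat with its four wing screws, a part-turn at a time in crisscross order. In this last round one screw is already home, its wing in line with the cover's diagonal rib. Next turn the screw diagonally opposite to it clockwise fully home, before you turn the other two; then turn those two home as well, one after the other in either order, and leave the first one tight.

Things in the scene. Friction and masses are not known exactly. Their poses are not given: they have to be found in the camera images.
- gear_case: fixed grey gear case, 124 mm square, grey cover on a black gasket, standing any way round. Origin: centre of the underside, z up; cover top 58 mm above it. x, y along its sides, shaft stub on the -x side. Wing screws at (x, y) = (+-45, +-45) mm. Low ribs run along the cover's diagonals from the middle plug (its top 65 mm above the origin) to the screws; a screw that is home has its wing in line with its rib.
- wing_1 (a joint): dark steel wing screw at (45, 45 mm) on the cover, axis upright. Wing 45 mm long, 10 mm thick between flat faces (grasp these), 16 to 37 mm above the cover, grip at 26 mm. Turns in place without sinking, stays where left, 0.1 N m. Value in rad: 0 = home (hard stop, wing along the cover's diagonal), negative = still to go; tightening is clockwise from above and raises it. Already home at the start.
- wing_2 (a joint): dark steel wing screw at (-45, 45 mm) on the cover, axis upright. Wing 45 mm long, 10 mm thick between flat faces (grasp these), 16 to 37 mm above the cover, grip at 26 mm. Turns in place without sinking, stays where left, 0.1 N m. Value in rad: 0 = home (hard stop, wing along the cover's diagonal), negative = still to go; tightening is clockwise from above and raises it. Starts 55 to 72 degrees short of home.
- wing_3 (a joint): dark steel wing screw at (-45, -45 mm) on the cover, axis upright. Wing 45 mm long, 10 mm thick between flat faces (grasp these), 16 to 37 mm above the cover, grip at 26 mm. Turns in place without sinking, stays where left, 0.1 N m. Value in rad: 0 = home (hard stop, wing along the cover's diagonal), negative = still to go; tightening is clockwise from above and raises it. Diagonally opposite wing_1. Starts 55 to 72 degrees short of home.
- wing_4 (a joint): dark steel wing screw at (45, -45 mm) on the cover, axis upright. Wing 45 mm long, 10 mm thick between flat faces (grasp these), 16 to 37 mm above the cover, grip at 26 mm. Turns in place without sinking, stays where left, 0.1 N m. Value in rad: 0 = home (hard stop, wing along the cover's diagonal), negative = still to go; tightening is clockwise from above and raises it. Starts 55 to 72 degrees short of home.

How it is judged:
By the outcome, as a careful person would: the job done as asked, in the order asked, and still so for the second after the job is handed in, with the robot touching nothing.
It also fails if it takes over 48 s, if anything falls off the work surface, if the arm or the gripper's body presses on something with over 40 N, if the wrist force passes 120 N, or if a joint passes its speed limit or range.

## Working session

There is one attempt and no reset: what is moved stays moved. The work goes in short steps, Python scripts to look and compute and a tool call to move; the robot and the scene stay as the last step left them, time stands still between calls to the robot, and variables do not carry over. Pictures are saved under pics/ and viewed, about 8 in all and at most 12, crops included, and the job is handed in when it is done.

Besides the shell and the picture viewer there is one more tool, called after ">>>" in YAML: its name, and indented under it one key for each argument. carry_out: Moves the arm, as the interface text tells. Its arguments: {"type":"object","properties":{"increments":{"type":"array"},"force":{"type":"number"}},"required":["increments"]}

```bash
mkdir -p pics
python3 - <<'E'
from cell import arm
import cv2,numpy as np
s=arm.sense(); print(s['time_s'],s['ee_pos'],np.round(s['orientation'],3).tolist(),s['finger_gap'])
for c in ['top','side']:
    r=arm.capture(c); cv2.imwrite(f'pics/{c}0.png',r['frame'][:,:,::-1])
    print(c,np.round(r['intrinsics'],1).tolist(),r['eye'],np.round(r['orientation'],4).tolist(),[k for k in r])
    for t in ['gear_case','wing_1']:
        print(t,[(np.round(d['centre'],1).tolist(),round(d['conf'],2)) for d in arm.look_for(c,t)],'spot',[(np.round(d['centre'],1).tolist(),round(d['conf'],2)) for d in arm.spot_point(c,t)])
E
```

```text
0.0 [ 0.21462325 -0.61287536  0.23037745] [[0.944, 0.331, -0.001], [0.331, -0.944, 0.002], [-0.0, -0.002, -1.0]] 1.0028209368120673
top [[484.5, 0.0, 258.9], [0.0, 484.5, 180.7], [0.0, 0.0, 1.0]] [0.36729899 0.19920518 0.90760348] [[0.0234, 0.988, -0.1527], [-0.9996, 0.0256, 0.0121], [0.0159, 0.1524, 0.9882]] ['frame', 'intrinsics', 'eye', 'orientation']
gear_case [] spot [([278.9, 197.1], 0.85)]Traceback (most recent call last):
  File "<stdin>", line 8, in <module>
ValueError: it knows: gear_case
```

Run:
```python
from cell import arm
import cv2,numpy as np
f=[]
for c in ['side','top']:
    r=arm.capture(c); f.append(r['frame'])
    if c=='side': print(c,np.round(r['intrinsics'],1).tolist(),r['eye'],np.round(r['orientation'],4).tolist())
    for n in ('look_for','spot_point'):
      for t in ['gear_case','wing_1']:
        try: print(c,n,t,[(np.round(d['centre'],1).tolist(),round(d['conf'],2)) for d in getattr(arm,n)(c,t)])
        except ValueError as e: print(c,n,t,e)
cv2.imwrite('pics/side1.png',f[0][:,:,::-1])
cv2.imwrite('pics/top1.png',cv2.resize(f[1][:,:,::-1],(800,600)))
```

```text
side [[433.0, 0.0, 256.3], [0.0, 433.0, 190.8], [0.0, 0.0, 1.0]] [0.15015806 0.80348219 0.5881067 ] [[-0.8811, 0.2797, -0.3812], [-0.4727, -0.5416, 0.6952], [-0.012, 0.7927, 0.6094]]
side look_for gear_case [([265.4, 187.9], 0.61)]
side look_for wing_1 [([236.4, 164.5], 0.69), ([262.5, 190.2], 0.63), ([268.4, 152.8], 0.61), ([297.5, 171.9], 0.52)]
side spot_point gear_case [([265.6, 201.9], 0.56)]
side spot_point wing_1 it knows: gear_case
top look_for gear_case [([279.5, 194.3], 0.71)]
top look_for wing_1 [([293.7, 222.7], 0.77), ([270.5, 151.2], 0.49), ([245.3, 201.5], 0.46), ([315.7, 175.9], 0.45)]
top spot_point gear_case [([278.9, 197.6], 0.78)]
top spot_point wing_1 it knows: gear_case
```

View pics/top1.png

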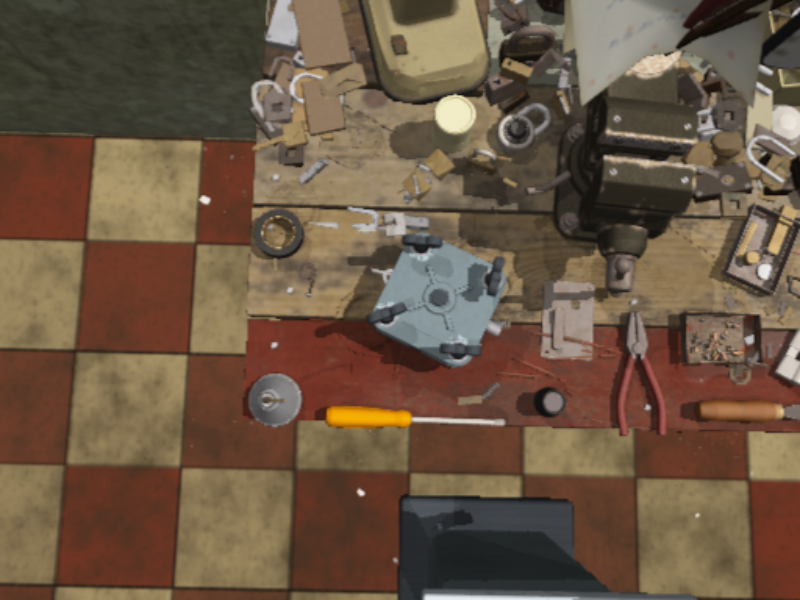

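View pics/side1.png

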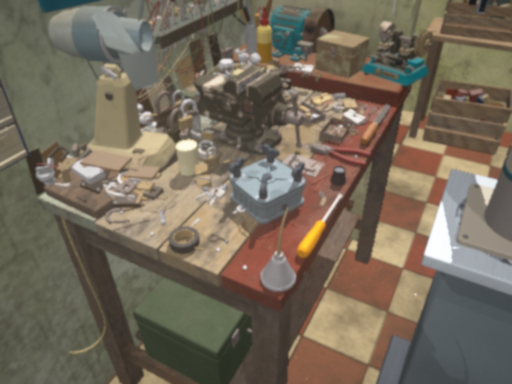

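The top view shows the case centre at about (440,297) in the 800x600 picture, with the shaft stub at (497,327). That makes wing_1 the lower-left one (387,313), in line with its rib. wing_3 is at (495,276), wing_2 at (460,350) and wing_4 at (422,243). The side view agrees.

```bash
cat > h.py <<'E'
import numpy as np,cv2
from scipy.optimize import least_squares
def proj(P,K,eye,R):
    c=(np.atleast_2d(P)-eye)@R
    return np.c_[K[0,2]+K[0,0]*c[:,0]/-c[:,2],K[1,2]-K[1,1]*c[:,1]/-c[:,2]]
def ray(px,K,eye,R,z):
    px=np.atleast_2d(px); d=np.c_[(px[:,0]-K[0,2])/K[0,0],-(px[:,1]-K[1,2])/K[1,1],-np.ones(len(px))]@R.T
    return eye+d*((z-eye[2])/d[:,2])[:,None]
S=np.array([[45,45],[-45,45],[-45,-45],[45,-45]])/1000
def wings(p,z=.0845):
    c,s=np.cos(p[2]),np.sin(p[2]); return np.c_[S@np.array([[c,s],[-s,c]])+p[:2],np.full(4,z)]
E
python3 - <<'E'
from cell import arm
from h import *
cams={}
obs={}
for c in ['top','side']:
    r=arm.capture(c); cams[c]=(r['intrinsics'],r['eye'],r['orientation'])
    o=arm.outline_of(c,'wing_1'); obs[c]=[d for d in o if d['conf']>.3]
    print(c,[(np.round(d['centre'],1).tolist(),round(d['conf'],2),int(d['mask'].sum())) for d in o])
x0=ray([281,190],*cams['top'],.065)[0]; print(x0)
def res(p,cs=('top','side')):
    e=[]
    for c in cs:
        q=proj(wings(p),*cams[c])
        for d in obs[c]:
            v=q-d['centre']; e+=list(v[np.argmin((v**2).sum(1))])
    return e
# case x direction: away from stub
a,b=ray([[281,190],[318,209]],*cams['top'],.05)[:,:2]; yaw=np.arctan2(*(a-b)[::-1]); print('yaw0',yaw)
for cs in [('top',),('side',),('top','side')]:
    s=least_squares(res,[x0[0],x0[1],yaw],args=(cs,)); print(cs,s.x,np.degrees(s.x[2]),np.abs(s.fun).max())
p=s.x; W=wings(p); print(W.round(4).tolist(), np.hypot(W[:,0],W[:,1]))
q=proj(W,*cams['top'])
for d in obs['top']:
    i=np.argmin(((q-d['centre'])**2).sum(1))
    ys,xs=np.nonzero(d['mask']); P=ray(np.c_[xs,ys],*cams['top'],.084)[:,:2]; P-=P.mean(0)
    v=np.linalg.svd(P,full_matrices=False)[2][0]
    ang=np.degrees(np.arctan2(v[1],v[0])); home=np.degrees(p[2])+[45,135,225,315][i]
    print('wing',i+1,'axis',ang%180,'home',home%180,'value',-(((home-ang)*-1)%180))
E
```

```text
top [([295.2, 224.3], 0.78, 196), ([247.1, 200.4], 0.68, 183), ([317.2, 177.2], 0.55, 194)]
side [([261.9, 187.9], 0.7, 157), ([296.5, 170.5], 0.7, 182), ([234.3, 167.3], 0.68, 171), ([271.3, 152.8], 0.5, 219)]
[0.48209475 0.1496771  0.065     ]
yaw0 1.1167898496419342
('top',) [0.48147141 0.14825584 1.13605897] 65.09138451947173 0.38323388491789956
('side',) [0.48193939 0.1562091  1.12704393] 64.57486048460697 1.4169550194047247
('top', 'side') [0.48246699 0.15060961 1.13809162] 65.20784638231176 2.102326103900424
[[0.4605, 0.2103, 0.0845], [0.4227, 0.1286, 0.0845], [0.5044, 0.0909, 0.0845], [0.5422, 0.1726, 0.0845]] [0.50624617 0.44187997 0.51257205 0.56899683]
wing 2 axis 87.52061922900542 home 20.207846382311743 value -67.31277284669368
wing 1 axis 111.51827644807348 home 110.20784638231176 value -1.3104300657617216
wing 3 axis 167.75889943468468 home 110.20784638231174 value -57.551053052372936
```

>>> carry_out:
  increments:
    - {"jaw": 4.5,"x": 8.3,"y": -6.7,"z": -1,"twist": -15}
    - {"x": 11,"y": -9,"z": -2,"twist": -20}
    - {"x": 15,"y": -12,"z": -3,"twist": -28}
    - {"x": 18.5,"y": -15,"z": -3,"twist": -35}
    - {"x": 22,"y": -18,"z": -3,"twist": -42}
    - {"x": 25.5,"y": -21,"z": -3,"twist": -49}
    - {"x": 29,"y": -24,"z": -3,"twist": -56}
    - {"x": 32,"y": -26,"z": -3,"twist": -63}
    - {"x": 33.5,"y": -28,"z": -3,"twist": -70}
    - {"x": 35,"y": -31,"z": -3,"twist": -77}
    - {"x": 37,"y": -34.5,"z": -3,"twist": -84}
    - {"x": 39,"y": -38,"z": -3,"twist": -91}
    - {"x": 40.5,"y": -41.5,"z": -3,"twist": -98}
    - {"x": 42,"y": -45,"z": -3,"twist": -105}
    - {"x": 43.5,"y": -48.5,"z": -3,"twist": -112}
    - {"x": 45,"y": -52,"z": -3,"twist": -119}
    - {"x": 46.5,"y": -55.5,"z": -3,"twist": -126}
    - {"x": 48.5,"y": -59,"z": -3,"twist": -133}
    - {"x": 50.5,"y": -63,"z": -3,"twist": -140}
    - {"x": 50.5,"y": -63.2,"z": -3,"twist": -147}
  force: 60

```text
invalid input
```

Run:
```python
from cell import arm
from h import *
s=arm.sense(); print(s['time_s'],s['ee_pos'],np.round(s['orientation'],3).tolist(),s['finger_gap'],s['joint_positions'])
r=arm.capture('wrist'); print(np.round(r['mount'],4).tolist(),np.round(r['intrinsics'],1).tolist(),[k for k in r])
o=arm.outline_of('wrist','wing_1'); print([(np.round(d['centre'],1).tolist(),round(d['conf'],2),int(d['mask'].sum())) for d in o])
cv2.imwrite('pics/w1.png',r['frame'][:,:,::-1])
```

```text
0.8 [ 0.21482321 -0.61347183  0.2313177 ] [[0.944, 0.33, 0.0], [0.33, -0.944, 0.0], [0.0, -0.0, -1.0]] 0.9974745082856671 [ 1.16820372  0.62837918  0.03848617  1.51742801 -0.02696882  0.99630799
 -0.02000565]
[[0.0006, 0.9544, 0.2984, 0.0767], [1.0, -0.0003, -0.001, 0.0005], [-0.0008, 0.2984, -0.9544, -0.1417], [0.0, 0.0, 0.0, 1.0]] [[304.0, 0.0, 256.6], [0.0, 304.0, 194.6], [0.0, 0.0, 1.0]] ['frame', 'intrinsics', 'mount']
[]
```

View pics/w1.png

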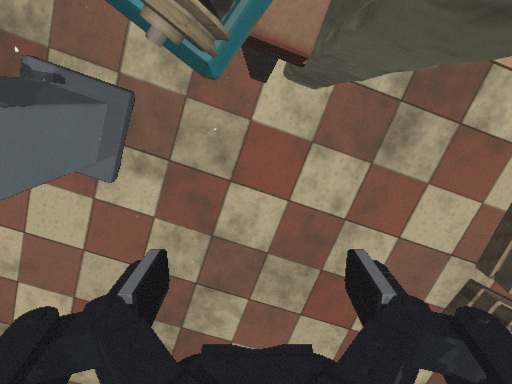

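The wrist view shows the floor, with a teal machine at about (200,40) whose height I don't know. I'll triangulate it before moving past.

Run:
```python
from cell import arm
from h import *
s=arm.sense(); r=arm.capture('wrist'); M=r['mount']; Rw=s['orientation']; Kw=r['intrinsics']
ew=s['ee_pos']+Rw@M[:3,3]; Ow=Rw@M[:3,:3]
q=arm.capture('side'); c=(q['intrinsics'],q['eye'],q['orientation'])
for z in (-.8,-.4,0,.1,.2): print(z,ray([[215,75],[130,90]],Kw,ew,Ow,z).round(2).tolist(),ray([[370,75],[415,85],[397,40],[405,100]],*c,z)[:,:2].round(2).tolist())
t=arm.capture('top');c=(t['intrinsics'],t['eye'],t['orientation'])
print('vise',[ray([[350,90],[440,80],[400,185],[440,10]],*c,z)[:,:2].round(2).tolist() for z in (0,.15)])
im=cv2.resize(q['frame'][0:200,180:440,::-1],(780,600)); cv2.imwrite('pics/sidecrop.png',im)
```

```text
-0.8 [[0.32, -0.42, -0.8], [0.17, -0.14, -0.8]] [[0.93, -2.54], [0.57, -2.5], [0.94, -3.46], [0.58, -2.21]]
-0.4 [[0.31, -0.48, -0.4], [0.21, -0.29, -0.4]] [[0.7, -1.57], [0.45, -1.55], [0.71, -2.23], [0.45, -1.34]]
0 [[0.3, -0.54, 0.0], [0.25, -0.45, 0.0]] [[0.48, -0.61], [0.33, -0.6], [0.49, -1.0], [0.33, -0.47]]
0.1 [[0.29, -0.55, 0.1], [0.26, -0.48, 0.1]] [[0.42, -0.37], [0.3, -0.36], [0.43, -0.7], [0.3, -0.26]]
0.2 [[0.29, -0.56, 0.2], [0.27, -0.52, 0.2]] [[0.37, -0.13], [0.27, -0.12], [0.37, -0.39], [0.27, -0.04]]
vise [[[0.69, 0.01], [0.72, -0.16], [0.51, -0.08], [0.87, -0.17]], [[0.64, 0.04], [0.66, -0.1], [0.48, -0.03], [0.78, -0.11]]]
```

View pics/sidecrop.png

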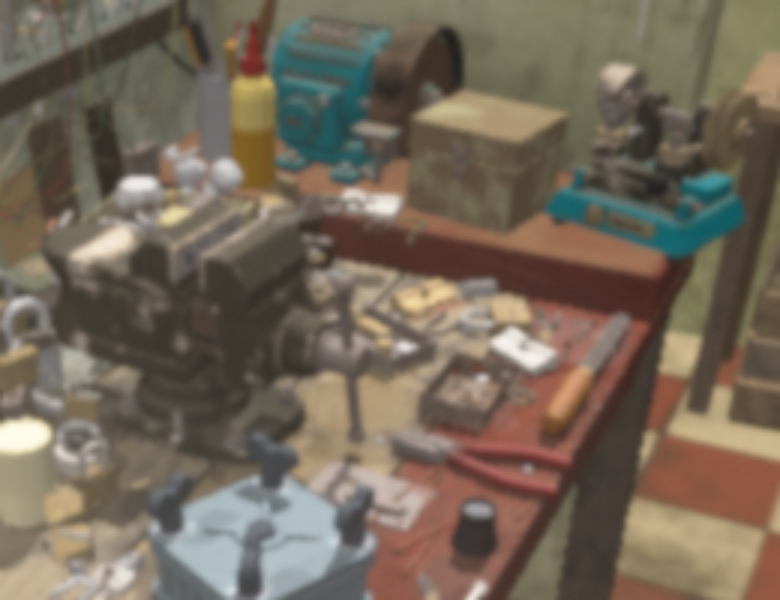

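>>> carry_out:
  increments:
    - {"jaw": 5,"x": 0,"y": 0,"z": -4,"twist": 0}
    - {"jaw": 5,"x": 1,"y": -2.5,"z": -7,"twist": -7}
    - {"jaw": 5,"x": 2.4,"y": -6,"z": -8,"twist": -14}
    - {"jaw": 5,"x": 3.9,"y": -9.7,"z": -8,"twist": -21}
    - {"jaw": 5,"x": 5.5,"y": -13.5,"z": -8,"twist": -28}
    - {"jaw": 5,"x": 7.3,"y": -17.9,"z": -8,"twist": -35}
    - {"jaw": 5,"x": 10,"y": -19.8,"z": -8,"twist": -42}
    - {"jaw": 5,"x": 13,"y": -22,"z": -8,"twist": -49}
    - {"jaw": 5,"x": 16,"y": -24,"z": -8,"twist": -56}
    - {"jaw": 5,"x": 19,"y": -26,"z": -8,"twist": -63}
    - {"jaw": 5,"x": 22,"y": -28,"z": -8,"twist": -70}
    - {"jaw": 5,"x": 25,"y": -30.2,"z": -8,"twist": -77}
    - {"jaw": 5,"x": 28,"y": -32.3,"z": -8,"twist": -84}
    - {"jaw": 5,"x": 31,"y": -34.5,"z": -8,"twist": -91}
    - {"jaw": 5,"x": 34.6,"y": -36.9,"z": -8,"twist": -98}
    - {"jaw": 5,"x": 36.5,"y": -40,"z": -8,"twist": -105}
    - {"jaw": 5,"x": 38.5,"y": -43.5,"z": -8,"twist": -112}
    - {"jaw": 5,"x": 40.5,"y": -47,"z": -8,"twist": -119}
    - {"jaw": 5,"x": 42.5,"y": -50.5,"z": -8,"twist": -126}
    - {"jaw": 5,"x": 44.5,"y": -54,"z": -8,"twist": -133}
  force: 60

```text
time_s: 2.72
ee_pos: [0.4565, 0.0449, 0.3117]
orientation: [[-0.888, 0.46, 0.001], [0.46, 0.888, -0.001], [-0.001, 0.0, -1.0]]
wrist_force: [1.7, -0.1, -0.0]
finger_gap: 0.585
```

>>> carry_out:
  increments:
    - {"jaw": 5,"x": 0.5,"y": 4,"z": 0,"twist": -7}
    - {"jaw": 5,"x": 1,"y": 8,"z": 0,"twist": -14}
    - {"jaw": 5,"x": 1,"y": 8.5,"z": 0,"twist": -15}
    - {"jaw": 5,"x": 1,"y": 8.5,"z": 0,"twist": -15}
    - {"jaw": 5,"x": 1,"y": 8.5,"z": 0,"twist": -15}

```text
time_s: 3.13
ee_pos: [0.4867, 0.1225, 0.3109]
orientation: [[-0.975, 0.221, -0.001], [0.221, 0.975, -0.001], [0.001, -0.001, -1.0]]
wrist_force: [0.1, -0.7, 0.8]
finger_gap: 0.581
```

```bash
cat > m.py <<'E'
from cell import arm
from h import *
import sys
s=arm.sense(); Rw=s['orientation']; print(s['time_s'],s['ee_pos'].round(4),Rw[:2,:2].round(3).tolist(),s['finger_gap'])
r=arm.capture('wrist'); M=r['mount']; cam=(r['intrinsics'],s['ee_pos']+Rw@M[:3,3],Rw@M[:3,:3])
o=[d for d in arm.outline_of('wrist','wing_1') if d['conf']>.3]
cs=np.array([d['centre'] for d in o])
def res(p):
    q=proj(wings(p,.083),*cam); return np.concatenate([q[np.argmin(((q-c)**2).sum(1))]-c for c in cs])
f=least_squares(res,[.482,.150,1.137],loss='soft_l1'); p=f.x; print('case',p.round(4),np.degrees(p[2]).round(2),'res',np.abs(res(p)).max().round(2),len(o))
W=wings(p,.083); q=proj(W,*cam); img=r['frame'][:,:,::-1].copy()
for d in o:
    i=np.argmin(((q-d['centre'])**2).sum(1)); home=np.degrees(p[2])+[45,135,225,315][i]
    m=d['mask']
    def sil(v):
        a=np.radians(home+v); u=np.array([np.cos(a),np.sin(a)]); n=np.array([-u[1],u[0]])
        P=[[*(W[i,:2]+su*.0225*u+sn*.005*n),z] for su in(-1,1) for sn in(-1,1) for z in(.074,.095)]
        k=np.zeros(m.shape,np.uint8); cv2.fillConvexPoly(k,cv2.convexHull(proj(P,*cam).astype(np.float32)).astype(np.int32),1); return k>0
    vs=np.arange(-90,90,1.); iou=[(sil(v)&m).sum()/(sil(v)|m).sum() for v in vs]; b=np.argmax(iou)
    print('wing',i+1,W[i].round(4),'conf',round(d['conf'],2),'open by(ccw deg)',vs[b],'iou',round(iou[b],2),'home axis',(home%180).round(1))
    img[m]=img[m]//2+np.array([0,0,120],np.uint8)
    cv2.putText(img,str(i+1),tuple(int(v) for v in q[i]),0,.6,(0,255,0),2)
if len(sys.argv)>1: cv2.imwrite(sys.argv[1],img)
E
python3 m.py pics/w2.png
```

```text
3.1333 [0.4867 0.1225 0.3109] [[-0.975, 0.221], [0.221, 0.975]] 0.581068709678644
case [0.4831 0.1494 1.1369] 65.14 res 0.87 4
wing 3 [0.505  0.0897 0.083 ] conf 0.9 open by(ccw deg) 56.0 iou 0.75 home axis 110.1
wing 2 [0.4234 0.1275 0.083 ] conf 0.81 open by(ccw deg) 67.0 iou 0.69 home axis 20.1
wing 4 [0.5429 0.1713 0.083 ] conf 0.81 open by(ccw deg) 59.0 iou 0.7 home axis 20.1
wing 1 [0.4612 0.2092 0.083 ] conf 0.62 open by(ccw deg) 1.0 iou 0.76 home axis 110.1
```

View pics/w2.png

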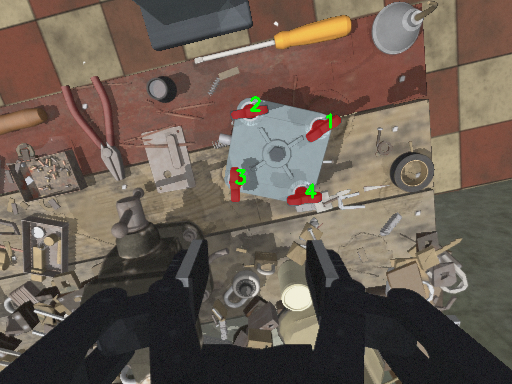

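The fit agrees with the picture: screws 1 to 4 are at about (320,130), (250,108), (236,182) and (305,196), and the stub is at (222,142). wing_3 is 56° open, and the tool's x axis already lies along its wing. I'll move over it and down.

>>> carry_out:
  increments:
    - {"jaw": 5,"x": -2.5,"y": -2.8,"z": 0,"twist": 0}
    - {"jaw": 5,"x": -2.5,"y": -2.8,"z": 4,"twist": 0}
    - {"jaw": 5,"x": -2.5,"y": -2.8,"z": 8,"twist": 0}
    - {"jaw": 5,"x": -2.5,"y": -2.8,"z": 12,"twist": 0}
    - {"jaw": 5,"x": -2.5,"y": -2.8,"z": 15,"twist": 0}
    - {"jaw": 5,"x": -2.5,"y": -2.8,"z": 18,"twist": 0}
    - {"jaw": 5,"x": -2.5,"y": -2.8,"z": 20.5,"twist": 0}
    - {"jaw": 5,"x": -2.5,"y": -2.8,"z": 22.5,"twist": 0}
    - {"jaw": 5,"x": -2.5,"y": -2.8,"z": 24,"twist": 0}
    - {"jaw": 5,"x": -2.5,"y": -2.8,"z": 24.5,"twist": 0}
    - {"jaw": 5,"x": -2.5,"y": -2.8,"z": 24.5,"twist": 0}

```text
time_s: 4.15
ee_pos: [0.5045, 0.0885, 0.0656]
orientation: [[-0.975, 0.222, -0.002], [0.222, 0.975, -0.001], [0.002, -0.002, -1.0]]
wrist_force: [-0.6, -0.8, -0.1]
finger_gap: 0.585
```

>>> carry_out:
  increments:
    - {"jaw": 0,"x": 0,"y": 0,"z": 0,"twist": 0}
    - {"jaw": 0,"x": 0,"y": 0,"z": 0,"twist": 0}
    - {"jaw": 0,"x": 0,"y": 0,"z": 0,"twist": 0}
    - {"jaw": 0,"x": 0,"y": 0,"z": 0,"twist": 0}
    - {"jaw": 0,"x": 0,"y": 0,"z": 0,"twist": 0}
    - {"jaw": 0,"x": 0,"y": 0,"z": 0,"twist": 0}
    - {"jaw": 0,"x": 0,"y": 0,"z": 0,"twist": 0}
    - {"jaw": 0,"x": 0,"y": 0,"z": 0,"twist": 0}
  force: 50

```text
time_s: 4.82
ee_pos: [0.5061, 0.09, 0.0676]
orientation: [[-0.975, 0.22, 0.002], [0.22, 0.975, -0.001], [-0.002, -0.0, -1.0]]
wrist_force: [-0.3, -1.0, 6.0]
finger_gap: 0.163
```

Run:
```python
from cell import arm
import cv2
s=arm.sense(); print(s['time_s'],s['ee_pos'],s['finger_gap'],s['wrist_force'],s['ft_torque'],s['joint_positions'])
cv2.imwrite('pics/w3.png',arm.capture('wrist')['frame'][:,:,::-1])
```

```text
4.8167 [0.5060904  0.08996184 0.0676319 ] 0.1627546349022961 [-0.33372893 -0.97825734  5.962701  ] [-0.22539643  0.11818748  0.0080522 ] [ 0.1064438   0.74300022 -0.51366175  2.02006972  0.68820716  0.55281445
  0.45121702]
```

View pics/w3.png

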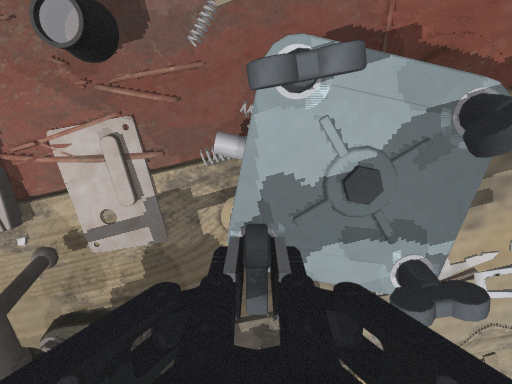

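wing_3 is between the pads at (258,260). I'll twist it clockwise to just past home.

>>> carry_out:
  increments:
    - {"jaw": 0,"x": 0,"y": 0,"z": 0,"twist": 4}
    - {"jaw": 0,"x": 0,"y": 0,"z": 0,"twist": 9}
    - {"jaw": 0,"x": 0,"y": 0,"z": 0,"twist": 14}
    - {"jaw": 0,"x": 0,"y": 0,"z": 0,"twist": 19}
    - {"jaw": 0,"x": 0,"y": 0,"z": 0,"twist": 24}
    - {"jaw": 0,"x": 0,"y": 0,"z": 0,"twist": 29}
    - {"jaw": 0,"x": 0,"y": 0,"z": 0,"twist": 34}
    - {"jaw": 0,"x": 0,"y": 0,"z": 0,"twist": 39}
    - {"jaw": 0,"x": 0,"y": 0,"z": 0,"twist": 44}
    - {"jaw": 0,"x": 0,"y": 0,"z": 0,"twist": 48}
    - {"jaw": 0,"x": 0,"y": 0,"z": 0,"twist": 52}
    - {"jaw": 0,"x": 0,"y": 0,"z": 0,"twist": 54}
    - {"jaw": 0,"x": 0,"y": 0,"z": 0,"twist": 56}
    - {"jaw": 0,"x": 0,"y": 0,"z": 0,"twist": 56}

```text
time_s: 6.03
ee_pos: [0.5058, 0.0896, 0.0676]
orientation: [[-0.362, 0.932, 0.002], [0.932, 0.362, -0.001], [-0.002, 0.001, -1.0]]
wrist_force: [-1.0, -2.1, 5.3]
finger_gap: 0.171
```

```bash
cat > st.py <<'E'
from cell import arm
import numpy as np
s=arm.sense(); R=s['orientation']; print(s['time_s'],s['ee_pos'].round(4),'xdir',np.degrees(np.arctan2(R[1,0],R[0,0])).round(2),s['finger_gap'],s['wrist_force'].round(1),s['ft_torque'].round(2),'j7',s['joint_positions'][6].round(2))
E
python3 st.py
```

```text
6.0333 [0.5058 0.0896 0.0676] xdir 111.19 0.17065625208941027 [-1.  -2.1  5.3] [-0.51  0.17  0.05] j7 -0.23
```

>>> carry_out:
  increments:
    - {"jaw": 0,"x": 0,"y": 0,"z": 0,"twist": 1}
    - {"jaw": 0,"x": 0,"y": 0,"z": 0,"twist": 2}
    - {"jaw": 0,"x": 0,"y": 0,"z": 0,"twist": 3}
    - {"jaw": 0,"x": 0,"y": 0,"z": 0,"twist": 3}

```text
time_s: 6.37
ee_pos: [0.5058, 0.0896, 0.0676]
orientation: [[-0.313, 0.95, 0.002], [0.95, 0.313, -0.001], [-0.001, 0.001, -1.0]]
wrist_force: [-0.2, -2.1, 7.5]
finger_gap: 0.166
```

```bash
python3 st.py
```

```text
6.3667 [0.5058 0.0896 0.0676] xdir 108.26 0.165792232765927 [-0.2 -2.1  7.5] [-0.49  0.21  0.17] j7 -0.27
```

>>> carry_out:
  increments:
    - {"jaw": 0,"x": 0,"y": 0,"z": 0,"twist": 1}
    - {"jaw": 0,"x": 0,"y": 0,"z": 0,"twist": 2}
    - {"jaw": 0,"x": 0,"y": 0,"z": 0,"twist": 3}
    - {"jaw": 0,"x": 0,"y": 0,"z": 0,"twist": 4}
    - {"jaw": 0,"x": 0,"y": 0,"z": 0,"twist": 4}

```text
time_s: 6.78
ee_pos: [0.5057, 0.0897, 0.0676]
orientation: [[-0.247, 0.969, 0.002], [0.969, 0.247, -0.001], [-0.001, 0.001, -1.0]]
wrist_force: [-0.7, -2.2, 6.0]
finger_gap: 0.162
```

```bash
python3 st.py
```

```text
6.7833 [0.5057 0.0897 0.0676] xdir 104.32 0.16230594759770658 [-0.7 -2.2  6. ] [-0.55  0.27  0.42] j7 -0.31
```

Torque has risen to 0.42 N m against the stop. I'll release, rise and look.

>>> carry_out:
  increments:
    - {"jaw": 5,"x": 0,"y": 0,"z": 0,"twist": 0}
    - {"jaw": 5,"x": 0,"y": 0,"z": 0,"twist": 0}
    - {"jaw": 5,"x": 0,"y": 0,"z": 0,"twist": 0}
    - {"jaw": 5,"x": 0,"y": 0,"z": -1,"twist": 0}
    - {"jaw": 5,"x": 0,"y": 0,"z": -4,"twist": 0}
    - {"jaw": 5,"x": 0,"y": 0,"z": -8,"twist": 6}
    - {"jaw": 5,"x": 0,"y": 0,"z": -12,"twist": 13}
    - {"jaw": 5,"x": 0,"y": 0,"z": -15,"twist": 20}
    - {"jaw": 5,"x": 0,"y": 0,"z": -17,"twist": 25}
    - {"jaw": 5,"x": 0,"y": 0,"z": -17,"twist": 25}
    - {"jaw": 5,"x": 0,"y": 0,"z": -17,"twist": 25}

```text
time_s: 7.7
ee_pos: [0.5058, 0.0906, 0.238]
orientation: [[0.185, 0.983, 0.003], [0.983, -0.185, 0.001], [0.001, 0.003, -1.0]]
wrist_force: [-0.1, -0.3, -0.5]
finger_gap: 0.585
```

```bash
python3 m.py pics/w4.png
```

```text
7.7 [0.5058 0.0906 0.238 ] [[0.185, 0.983], [0.983, -0.185]] 0.584666801476759
case [0.4851 0.1509 1.1374] 65.17 res 1.45 4
wing 3 [0.507  0.0911 0.083 ] conf 0.96 open by(ccw deg) -2.0 iou 0.73 home axis 110.2
wing 4 [0.5448 0.1728 0.083 ] conf 0.93 open by(ccw deg) 64.0 iou 0.74 home axis 20.2
wing 2 [0.4254 0.1289 0.083 ] conf 0.78 open by(ccw deg) 65.0 iou 0.71 home axis 20.2
wing 1 [0.4632 0.2106 0.083 ] conf 0.71 open by(ccw deg) 0.0 iou 0.72 home axis 110.2
```

View pics/w4.png

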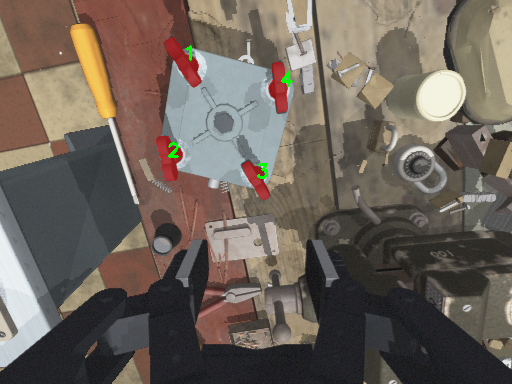

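wing_3 at (262,175) now lies along its rib, and wing_1 still does. Next is wing_4 at (280,87).

>>> carry_out:
  increments:
    - {"jaw": 5,"x": 4,"y": 1,"z": 0,"twist": -2}
    - {"jaw": 5,"x": 8,"y": 2,"z": 0,"twist": -2}
    - {"jaw": 5,"x": 8.7,"y": 2.2,"z": 2,"twist": -2}
    - {"jaw": 5,"x": 8.7,"y": 2.2,"z": 5,"twist": -2}
    - {"jaw": 5,"x": 8.7,"y": 2.2,"z": 8,"twist": -2}
    - {"jaw": 5,"x": 8.7,"y": 2.2,"z": 11,"twist": -2}
    - {"jaw": 5,"x": 8.7,"y": 2.2,"z": 14,"twist": -2}
    - {"jaw": 5,"x": 8.7,"y": 2.2,"z": 16,"twist": -2}
    - {"jaw": 5,"x": 8.7,"y": 2.2,"z": 17,"twist": -2}
    - {"jaw": 5,"x": 8.7,"y": 2.2,"z": 17,"twist": -2}
    - {"jaw": 0,"x": 8.7,"y": 2.2,"z": 17,"twist": -2}
    - {"jaw": 0,"x": 8.7,"y": 2.2,"z": 17,"twist": -2}
    - {"jaw": 0,"x": 8.7,"y": 2.2,"z": 17,"twist": -2}
    - {"jaw": 0,"x": 8.7,"y": 2.2,"z": 17,"twist": -2}
    - {"jaw": 0,"x": 8.7,"y": 2.2,"z": 17,"twist": -2}
    - {"jaw": 0,"x": 8.7,"y": 2.2,"z": 17,"twist": -2}
    - {"jaw": 0,"x": 8.7,"y": 2.2,"z": 17,"twist": -2}

```text
time_s: 9.22
ee_pos: [0.5433, 0.1722, 0.0678]
orientation: [[0.151, 0.989, 0.001], [0.989, -0.151, 0.001], [0.001, 0.001, -1.0]]
wrist_force: [-3.3, -0.1, 6.5]
finger_gap: 0.163
```

```bash
python3 st.py
```

```text
9.2167 [0.5433 0.1722 0.0678] xdir 81.31 0.16317340575145634 [-3.3 -0.1  6.5] [ 0.07  0.55 -0.03] j7 -0.71
```

Gripped the same way as before (gap 0.163). To home is 61°, and I'll command 67° with a slow end.

>>> carry_out:
  increments:
    - {"jaw": 0,"x": 0,"y": 0,"z": 0,"twist": 4}
    - {"jaw": 0,"x": 0,"y": 0,"z": 0,"twist": 9}
    - {"jaw": 0,"x": 0,"y": 0,"z": 0,"twist": 14}
    - {"jaw": 0,"x": 0,"y": 0,"z": 0,"twist": 19}
    - {"jaw": 0,"x": 0,"y": 0,"z": 0,"twist": 24}
    - {"jaw": 0,"x": 0,"y": 0,"z": 0,"twist": 29}
    - {"jaw": 0,"x": 0,"y": 0,"z": 0,"twist": 34}
    - {"jaw": 0,"x": 0,"y": 0,"z": 0,"twist": 39}
    - {"jaw": 0,"x": 0,"y": 0,"z": 0,"twist": 44}
    - {"jaw": 0,"x": 0,"y": 0,"z": 0,"twist": 49}
    - {"jaw": 0,"x": 0,"y": 0,"z": 0,"twist": 53}
    - {"jaw": 0,"x": 0,"y": 0,"z": 0,"twist": 57}
    - {"jaw": 0,"x": 0,"y": 0,"z": 0,"twist": 59}
    - {"jaw": 0,"x": 0,"y": 0,"z": 0,"twist": 61}
    - {"jaw": 0,"x": 0,"y": 0,"z": 0,"twist": 62}
    - {"jaw": 0,"x": 0,"y": 0,"z": 0,"twist": 63}
    - {"jaw": 0,"x": 0,"y": 0,"z": 0,"twist": 64}
    - {"jaw": 0,"x": 0,"y": 0,"z": 0,"twist": 65}
    - {"jaw": 0,"x": 0,"y": 0,"z": 0,"twist": 66}
    - {"jaw": 0,"x": 0,"y": 0,"z": 0,"twist": 66}

```text
time_s: 10.88
ee_pos: [0.5436, 0.1719, 0.0678]
orientation: [[0.965, 0.264, 0.002], [0.264, -0.965, 0.001], [0.002, -0.0, -1.0]]
wrist_force: [-2.0, -0.4, 7.4]
finger_gap: 0.16
```

```bash
python3 st.py
```

```text
10.8833 [0.5436 0.1719 0.0678] xdir 15.28 0.16017231275179508 [-2.  -0.4  7.4] [-0.16  0.37  0.1 ] j7 -1.48
```

>>> carry_out:
  increments:
    - {"jaw": 0,"x": 0,"y": 0,"z": 0,"twist": 1}
    - {"jaw": 0,"x": 0,"y": 0,"z": 0,"twist": 2}
    - {"jaw": 0,"x": 0,"y": 0,"z": 0,"twist": 3}
    - {"jaw": 0,"x": 0,"y": 0,"z": 0,"twist": 4}
    - {"jaw": 0,"x": 0,"y": 0,"z": 0,"twist": 4}

```text
time_s: 11.3
ee_pos: [0.5436, 0.1719, 0.0678]
orientation: [[0.98, 0.197, 0.002], [0.197, -0.98, 0.001], [0.002, -0.0, -1.0]]
wrist_force: [-2.0, -1.7, 6.6]
finger_gap: 0.164
```

```bash
python3 st.py
```

```text
11.3 [0.5436 0.1719 0.0678] xdir 11.36 0.1644585552491664 [-2.  -1.7  6.6] [-0.19  0.39  0.36] j7 -1.53
```

>>> carry_out:
  increments:
    - {"jaw": 5,"x": 0,"y": 0,"z": 0,"twist": 0}
    - {"jaw": 5,"x": 0,"y": 0,"z": 0,"twist": 0}
    - {"jaw": 5,"x": 0,"y": 0,"z": 0,"twist": 0}
    - {"jaw": 5,"x": 0,"y": 0,"z": -1,"twist": 0}
    - {"jaw": 5,"x": 0,"y": 0,"z": -4,"twist": 0}
    - {"jaw": 5,"x": 0,"y": 0,"z": -8,"twist": -6}
    - {"jaw": 5,"x": 0,"y": 0,"z": -12,"twist": -13}
    - {"jaw": 5,"x": -1,"y": 1,"z": -15,"twist": -20}
    - {"jaw": 5,"x": -3,"y": 2.5,"z": -17,"twist": -27}
    - {"jaw": 5,"x": -6,"y": 4.5,"z": -17,"twist": -34}
    - {"jaw": 5,"x": -8.9,"y": 6.6,"z": -17,"twist": -41}
    - {"jaw": 5,"x": -8.9,"y": 6.6,"z": -17,"twist": -48}
    - {"jaw": 5,"x": -8.9,"y": 6.6,"z": -17,"twist": -55}
    - {"jaw": 5,"x": -8.9,"y": 6.6,"z": -17,"twist": -62}
    - {"jaw": 5,"x": -8.9,"y": 6.6,"z": -17,"twist": -69}
    - {"jaw": 5,"x": -8.9,"y": 6.6,"z": -17,"twist": -75}
    - {"jaw": 5,"x": -8.9,"y": 6.6,"z": -17,"twist": -75}
    - {"jaw": 5,"x": -8.9,"y": 6.6,"z": -17,"twist": -75}

```text
time_s: 12.8
ee_pos: [0.4688, 0.0893, 0.2368]
orientation: [[0.068, 0.998, 0.001], [0.998, -0.068, 0.0], [0.0, 0.001, -1.0]]
wrist_force: [0.1, 0.1, 0.7]
finger_gap: 0.581
```

```bash
python3 m.py pics/w5.png
```

```text
12.8 [0.4688 0.0893 0.2368] [[0.068, 0.998], [0.998, -0.068]] 0.581289358708245
case [0.4838 0.1495 1.1407] 65.36 res 2.0 4
wing 2 [0.4241 0.1274 0.083 ] conf 0.75 open by(ccw deg) 66.0 iou 0.71 home axis 20.4
wing 3 [0.5059 0.0899 0.083 ] conf 0.67 open by(ccw deg) 4.0 iou 0.73 home axis 110.4
wing 1 [0.4617 0.2092 0.083 ] conf 0.66 open by(ccw deg) 3.0 iou 0.78 home axis 110.4
wing 4 [0.5435 0.1717 0.083 ] conf 0.63 open by(ccw deg) -3.0 iou 0.77 home axis 20.4
```

View pics/w5.png

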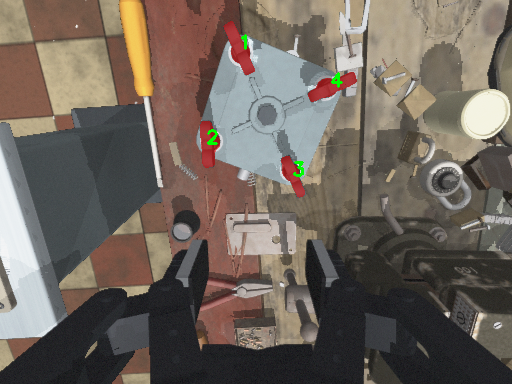

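wing_4 at (332,87) is now in line with its rib. Next is wing_2 at (208,140).

>>> carry_out:
  increments:
    - {"jaw": 5,"x": 2,"y": -2.7,"z": 0,"twist": 0}
    - {"jaw": 5,"x": 3.5,"y": -4.7,"z": 0,"twist": 0}
    - {"jaw": 5,"x": 3.5,"y": -4.7,"z": 2,"twist": 0}
    - {"jaw": 5,"x": 3.5,"y": -4.7,"z": 5,"twist": 0}
    - {"jaw": 5,"x": 3.5,"y": -4.7,"z": 8,"twist": 0}
    - {"jaw": 5,"x": 3.5,"y": -4.7,"z": 11,"twist": 0}
    - {"jaw": 5,"x": 3.5,"y": -4.7,"z": 14,"twist": 0}
    - {"jaw": 5,"x": 3.5,"y": -4.7,"z": 16,"twist": 0}
    - {"jaw": 5,"x": 3.5,"y": -4.7,"z": 17,"twist": 0}
    - {"jaw": 5,"x": 3.5,"y": -4.7,"z": 17,"twist": 0}
    - {"jaw": 0,"x": 3.5,"y": -4.7,"z": 17,"twist": 0}
    - {"jaw": 0,"x": 3.5,"y": -4.7,"z": 17,"twist": 0}
    - {"jaw": 0,"x": 3.5,"y": -4.7,"z": 17,"twist": 0}
    - {"jaw": 0,"x": 3.5,"y": -4.7,"z": 17,"twist": 0}
    - {"jaw": 0,"x": 3.5,"y": -4.7,"z": 17,"twist": 0}
    - {"jaw": 0,"x": 3.5,"y": -4.7,"z": 17,"twist": 0}
    - {"jaw": 0,"x": 3.5,"y": -4.7,"z": 17,"twist": 0}

```text
time_s: 14.32
ee_pos: [0.4239, 0.1278, 0.0674]
orientation: [[0.065, 0.998, 0.001], [0.998, -0.065, 0.0], [0.0, 0.001, -1.0]]
wrist_force: [-2.7, 0.8, 6.6]
finger_gap: 0.16
```

```bash
python3 st.py
```

```text
14.3167 [0.4239 0.1278 0.0674] xdir 86.29 0.16021534330585413 [-2.7  0.8  6.6] [ 0.17  0.66 -0.02] j7 -0.58
```

Gripped. To home is 66°.

>>> carry_out:
  increments:
    - {"jaw": 0,"x": 0,"y": 0,"z": 0,"twist": 4}
    - {"jaw": 0,"x": 0,"y": 0,"z": 0,"twist": 9}
    - {"jaw": 0,"x": 0,"y": 0,"z": 0,"twist": 14}
    - {"jaw": 0,"x": 0,"y": 0,"z": 0,"twist": 19}
    - {"jaw": 0,"x": 0,"y": 0,"z": 0,"twist": 24}
    - {"jaw": 0,"x": 0,"y": 0,"z": 0,"twist": 29}
    - {"jaw": 0,"x": 0,"y": 0,"z": 0,"twist": 34}
    - {"jaw": 0,"x": 0,"y": 0,"z": 0,"twist": 39}
    - {"jaw": 0,"x": 0,"y": 0,"z": 0,"twist": 44}
    - {"jaw": 0,"x": 0,"y": 0,"z": 0,"twist": 49}
    - {"jaw": 0,"x": 0,"y": 0,"z": 0,"twist": 54}
    - {"jaw": 0,"x": 0,"y": 0,"z": 0,"twist": 58}
    - {"jaw": 0,"x": 0,"y": 0,"z": 0,"twist": 62}
    - {"jaw": 0,"x": 0,"y": 0,"z": 0,"twist": 64}
    - {"jaw": 0,"x": 0,"y": 0,"z": 0,"twist": 66}
    - {"jaw": 0,"x": 0,"y": 0,"z": 0,"twist": 67}
    - {"jaw": 0,"x": 0,"y": 0,"z": 0,"twist": 68}
    - {"jaw": 0,"x": 0,"y": 0,"z": 0,"twist": 69}
    - {"jaw": 0,"x": 0,"y": 0,"z": 0,"twist": 70}
    - {"jaw": 0,"x": 0,"y": 0,"z": 0,"twist": 70}

```text
time_s: 15.98
ee_pos: [0.4242, 0.1276, 0.0674]
orientation: [[0.96, 0.281, 0.001], [0.281, -0.96, 0.001], [0.001, -0.001, -1.0]]
wrist_force: [-1.5, -0.2, 7.2]
finger_gap: 0.166
```

```bash
python3 st.py
```

```text
15.9833 [0.4242 0.1276 0.0674] xdir 16.31 0.1655192622120768 [-1.5 -0.2  7.2] [-0.1   0.42  0.34] j7 -1.27
```

>>> carry_out:
  increments:
    - {"jaw": 0,"x": 0,"y": 0,"z": 0,"twist": 1}
    - {"jaw": 0,"x": 0,"y": 0,"z": 0,"twist": 2}
    - {"jaw": 0,"x": 0,"y": 0,"z": 0,"twist": 2}

```text
time_s: 16.23
ee_pos: [0.4242, 0.1276, 0.0674]
orientation: [[0.969, 0.248, 0.001], [0.248, -0.969, 0.001], [0.001, -0.001, -1.0]]
wrist_force: [-1.4, -1.7, 7.3]
finger_gap: 0.165
```

```bash
python3 st.py
```

```text
16.2333 [0.4242 0.1276 0.0674] xdir 14.33 0.16519955492207813 [-1.4 -1.7  7.3] [-0.13  0.41  0.37] j7 -1.29
```

>>> carry_out:
  increments:
    - {"jaw": 5,"x": 0,"y": 0,"z": 0,"twist": 0}
    - {"jaw": 5,"x": 0,"y": 0,"z": 0,"twist": 0}
    - {"jaw": 5,"x": 0,"y": 0,"z": 0,"twist": 0}
    - {"jaw": 5,"x": 0,"y": 0,"z": -1,"twist": 0}
    - {"jaw": 5,"x": 0,"y": 0,"z": -4,"twist": 0}
    - {"jaw": 5,"x": 0,"y": 0,"z": -8,"twist": -6}
    - {"jaw": 5,"x": 0,"y": 0,"z": -12,"twist": -13}
    - {"jaw": 5,"x": 1,"y": 1,"z": -15,"twist": -20}
    - {"jaw": 5,"x": 2.5,"y": 3,"z": -17,"twist": -27}
    - {"jaw": 5,"x": 3.5,"y": 5,"z": -17,"twist": -34}
    - {"jaw": 5,"x": 3.5,"y": 5,"z": -17,"twist": -41}
    - {"jaw": 5,"x": 3.5,"y": 5,"z": -17,"twist": -48}
    - {"jaw": 5,"x": 3.5,"y": 5,"z": -17,"twist": -55}
    - {"jaw": 5,"x": 3.5,"y": 5,"z": -17,"twist": -62}
    - {"jaw": 5,"x": 3.5,"y": 5,"z": -17,"twist": -69}
    - {"jaw": 5,"x": 3.5,"y": 5,"z": -17,"twist": -75}
    - {"jaw": 5,"x": 3.5,"y": 5,"z": -17,"twist": -75}
    - {"jaw": 5,"x": 3.5,"y": 5,"z": -17,"twist": -75}

```text
time_s: 17.73
ee_pos: [0.4703, 0.0875, 0.2363]
orientation: [[0.016, 1.0, -0.0], [1.0, -0.016, 0.0], [0.0, -0.0, -1.0]]
wrist_force: [0.3, 1.0, -0.0]
finger_gap: 0.588
```

```bash
cat >> m.py <<'E'
x,y=proj([[p[0],p[1],.06]],*cam)[0].astype(int); raw=r['frame'][max(y-95,0):y+95,max(x-120,0):x+120,::-1]
cv2.imwrite('pics/crop.png',cv2.resize(raw,None,fx=3.1,fy=3.1,interpolation=cv2.INTER_CUBIC))
E
python3 m.py pics/w6.png
```

```text
17.7333 [0.4703 0.0875 0.2363] [[0.016, 1.0], [1.0, -0.016]] 0.5875431153213064
case [0.4849 0.1494 1.1685] 66.95 res 2.82 2
wing 1 [0.4611 0.2085 0.083 ] conf 0.9 open by(ccw deg) -3.0 iou 0.76 home axis 112.0
wing 3 [0.5086 0.0904 0.083 ] conf 0.59 open by(ccw deg) -9.0 iou 0.6 home axis 112.0
```

View pics/crop.png

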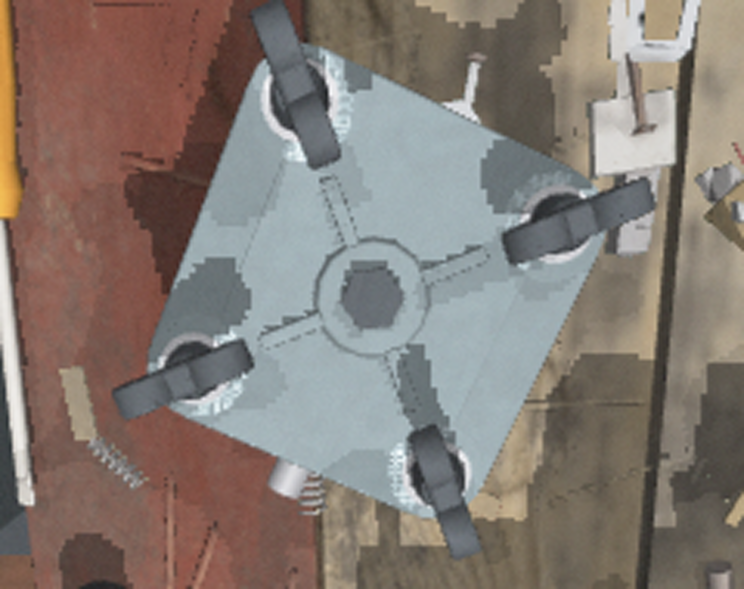

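The crop shows all four wings in line with their ribs: wing 1 (295,85), wing 2 (185,380), wing 3 (445,490) and wing 4 (580,220). The gripper is clear, so I'll hand in.

```bash
python3 -c "
from cell import arm
print(arm.sign_off())"
```

```text
the job is handed in; nothing more can be done
None
```

The job is handed in. I turned wing_3, diagonally opposite wing_1, fully home first, then wing_4, then wing_2. I never gripped wing_1. The arm finished clear above the case at about 18 s of the 48 s allowed.

- **Torque at the stops:** each wing was turned a few degrees past its expected home angle before release. Wrist torque had climbed to 0.42 N m (wing_3), 0.36 (wing_4) and 0.37 (wing_2), well above the 0.1 N m a screw needs to turn. On wing_4 it climbed only in the last 4°, about 5° later than predicted.
- **Final picture:** by eye, all four wings lie within about 3° of their ribs, including wing_1.
- **Check that fell short:** in that last picture the network found only wings 1 and 3, so its case fit and angles (-3° and -9°) were poor and I did not use them. The fits taken after wing_3 and after wing_4 found all four and put each tightened wing within 4° of home. For wing_2 I relied on the torque and the final picture alone.

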